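# Refit a gas hob's burner caps and control knob and hold the knob down

## Task

This two-burner hob is being put back together for a spark check: set the large and the small burner cap each on its own burner so that it drops in and lies flat, and let go of it. Then turn the loose control knob to match the flat of the bare tap spindle (its pointer looks the same way as on the knob already fitted), push it fully onto the spindle and keep pressing it all the way down against the spring; finish while still holding it down. Leave the pliers and the roll of tape where they lie.

Things in the scene. Friction and masses are not known exactly. Their poses are not given: they have to be found in the camera images.
- hob: Stainless two-burner table hob, 250 (x) x 340 (y) mm, fixed; flat panel 58 mm above the table. Origin: centre of its underside, on the table; +x points to its back (away from the robot at yaw 0). Burners at local x = +15, y = +85 and -85 mm (which is which varies); two taps near the front edge at local x = -90, y = +55 and -55 mm (which is bare varies).
- burner_large_rim (a point): Centre of the top rim of the large burner's crown: aluminium ring on the hob, 58 mm outside diameter, open bore 41 mm, 18 mm high, rim 76 mm above the table. The bore takes the large cap's spigot. A white spark electrode (11 mm high) stands 10 mm behind the ring, on its hob +x side.
- burner_small_rim (a point): The same point of the small burner: ring 42 mm outside, bore 28 mm, 18 mm high, rim 76 mm above the table, electrode likewise.
- cap_large: Large burner cap, loose on the table right of the hob: dark disc 62 mm in diameter, under it a round spigot, 38 mm in diameter (1.5 mm slack all round in the bore), 9 mm long, foot tapered. It stands on the spigot, disc 9 to 19 mm up, 0.1 to 0.2 kg. Origin: centre of the spigot's underside, z up. Seated, the disc lies on the crown's rim, the origin 9 mm below it.
- cap_small: Small burner cap: disc 46 mm in diameter, spigot 25 mm in diameter (1.5 mm slack all round) and 9 mm long, same heights as the large one, about 0.08 kg. Origin: centre of the spigot's underside, z up. Seated, the origin is 9 mm below the small crown's rim.
- knob: Loose black knob, 50 g, on the table bar upwards: skirt 46 mm diameter, 18 mm high; on it a grip bar 13 mm wide, 44 long (along x), from 18 to 36 mm up. White line at the bar's pointer end = +x. Origin: centre of the underside, z up. Underside: D-shaped bore, 15 mm deep, flat on the +x side, 0.6 mm slack all round; goes on only with the pointer within 6 degrees of the spindle's +x.
- spindle_tip (a point): Centre of the top of the bare spindle: upright brass shaft 12 mm in diameter, one flat cut 2.5 mm from the axis, top 2 mm chamfered. The flat looks to this frame's +x, which is the hob's +x. It cannot turn. Tip 23 mm above the panel, 81 mm above the table, while not pressed; moves with the spindle. With the knob fully on, the knob's origin is 15 mm below the tip.
- spindle (a joint): How far the bare spindle is pressed down: 0 to 0.005 m (hard stop). A spring holds it up: it takes 5 N to start and 10 N to press fully.
- tap_fitted: The other tap, with an identical knob already fitted (top 44 mm above the panel, 102 mm above the table, pointer to the hob's +x), on a spring like the other's. Origin: its axis at panel height.
- pliers: Pliers, 164 mm long, lying loose on the left of the hob; leave them. Origin: centre of the underside.
- black_tape: Roll of black tape, 58 mm across, 19 mm high, lying loose to the right of the hob; not a burner cap, leave it. Origin: centre of its underside.
Not all that is in view belongs to the job. Leave any green or pink look-alike of the cap_large alone.

How it is judged:
On the way, in this order (a step that is already met when the one before it is completed fails the run):
1. both burner caps lie flat in their own burners and are let go (horizontal distance between cap_large and burner_large_rim below 0.004 m and z of cap_large in the frame of burner_large_rim below -0.007 m and angle between each of cap_large, cap_small's own z axis and vertical below 0.06 rad and contact force between the fingers and cap_large below 0.1 N and horizontal distance between cap_small and burner_small_rim below 0.004 m and z of cap_small in the frame of burner_small_rim below -0.007 m and contact force between the fingers and cap_small below 0.1 N), for 0.2 s.
2. then the knob is pushed fully onto the bare spindle, pointer matching the flat (z of knob in the frame of spindle_tip below -0.0125 m and horizontal distance between knob and spindle_tip below 0.003 m and angle between the x axis of knob and the x axis of spindle_tip, either way round below 0.2 rad and angle between knob's own z axis and vertical below 0.12 rad), for 0.1 s.
At the end, for the whole second after the job is handed in: Both caps seated in their own burners (within 4 mm, 7 mm deep, level to 0.06 rad, untouched); knob at least 12.5 of 15 mm onto the bare spindle (within 3 mm, pointer within 0.2 rad), the fingers still on it and keeping the spindle pressed down more than 3.5 of its 5 mm (all of step 1 and all of step 2 and value of joint spindle above 0.0035 m and contact force between the fingers and knob above 2 N); the arm keeps its last pose, push and grip.
It fails at once if the pliers or the tape roll lying around are pushed away by more than 30 mm (distance of any of pliers, black_tape from where it was at the start of the episode above 0.03 m).
It also fails if it takes over 67 s, if anything falls off the work surface, if the arm or the gripper's body presses on something with over 40 N, if the wrist force passes 120 N, or if a joint passes its speed limit or range.

## Robot

A 6-joint arm with a two-finger parallel gripper is mounted at the origin on a cart in front of the work surface, level with it; the furniture and walls round the work are solid. World frame = base frame: x ahead of the robot, y to its left, z up, the work surface at z = 0. Lengths are in m, angles in rad, forces in N, time in s.
With the tool pointing down it reaches from about 0.3 to 0.775 m from the base axis. Payload 14.6 kg.
Tool frame: the origin (TCP) lies at the very end of the fingers, on their centre line; the grasp point (between the pads) lies 19 mm behind it; z points along the fingers, y is the line along which they close (so a half turn about z gives the same grasp; the last joint's range is limited). The gripper opens to 94 mm and grips with 3 to 60 N. Pads are 16 mm wide; open, the fingers measure 119 mm over their backs; the gripper's body (75 mm by 177 mm) begins 78 mm behind the grasp point.
Start: joints at [1.064, 0.3, 1.521, -0, 1.321, -0.067], TCP at [0.234, 0.498, 0.182] pointing down, gripper open.
Joint ranges: [-3.03, 3.03], [-0.79, 2.21], [0.23, 2.52], [-1.04, 4.18], [0, 3.07], [-2.55, 2.55]. Speed limits (rad/s): [2.22, 2.22, 2.57, 3.14, 3.14, 3.14].

## Interface

Orientations are given as [roll, pitch, yaw] about the fixed x, y, z axes, in that order (R = Rz(yaw) Ry(pitch) Rx(roll)).
In Python, from station import ctrl gives the robot as it stands.
- The arm moves only by the shell command python3 -m pendant 'ROWS' [OPENING] [FORCE]. ROWS is JSON, a list of rows, each a list of 2 entries, a list of its own where there are three numbers: the shift along the world's x, y, z in cm, then the turn about the world's z in rad. A call has 1 to 20 rows; each row shifts and turns the commanded pose from where the row before left it; what a row does not reach is not made up. A row lasts 1/12 s, in which the tool goes at most 41.7 mm and 7.16 degrees, less where a joint would pass 70% of its speed; a pose out of reach is approached as far as the arm can. A call is refused whole if a number of a shift passes 4.17 or a number of a turn 0.125, either way. A call with a gripper value outside its range is refused whole. OPENING is the opening, from 0 (shut) to 1 (fully open), set as the call begins (- or left out, the last holds). The fingers move at their own pace and stop on an object; FORCE is the grip in N (left out, the last holds). Time passes only in rows, so rows that do not move let the fingers close. It gives the time, the measured TCP pose, the force, the opening and the grip force at its end, in the units of the state.
- ctrl.get_obs(): the state, without advancing time (a new reading comes with each control period).
- ctrl.camera(name): name is "side" or "top"; returns a dict with "color" (400x640x3 uint8, red, green, blue), "intrinsics" (3x3 intrinsics, pixels), "camera_from_world" (4x4, takes a point from world to camera coordinates). Camera axes: x right, y down, z forward; pixel columns grow to the right and rows downward; lengths in m; the calibration is good to about 2 mm. A picture is of the moment at which its call begins. There is no depth.
- ctrl.hand_in(): hands the job in; it is judged then, once.
The state is a dict: "time_s": time; "qpos": joint angles; "joint_vel": joint speeds; "tau": joint torques, N m; "ee_pos": TCP position; "eef_rot": TCP orientation; "force": force on the tool from outside, world axes, zero at the start; "moment": the same for the moment, N m; "grip_width": finger opening in m; "grip_force": force on a finger pad.
Only numpy, scipy, OpenCV 4.12 (cv2) and the standard library are available. Lean on these libraries where they do the work, as an engineer would, in place of code of your own. Each camera call takes 0.05 s, during which the arm holds its last target. There are 200 camera calls.

## Working session

There is one attempt and no reset: what is moved stays moved. The work goes in short steps, Python scripts to look and compute and a shell command to move; the robot and the scene stay as the last step left them, time stands still between calls to the robot, and variables do not carry over. Pictures are saved under pics/ and viewed, at most 10 in all, crops included, and the job is handed in when it is done.

```bash
ls; mkdir -p pics
python3 - <<'E'
from station import ctrl
import cv2,numpy as np
for n in("top","side"):
    d=ctrl.camera(n);cv2.imwrite(f"pics/{n}0.png",d["color"][...,::-1])
    print(n,np.round(d["intrinsics"],1).tolist(),np.round(d["camera_from_world"],3).tolist())
o=ctrl.get_obs();print(o["time_s"],o["ee_pos"],o["eef_rot"],o["grip_width"],o["force"])
E
```

```text
pics
top [[482.3, 0.0, 322.9], [0.0, 482.3, 192.2], [0.0, 0.0, 1.0]] [[0.019, -0.999, 0.026, 0.02], [-0.984, -0.024, -0.179, 0.484], [0.18, -0.022, -0.983, 1.252], [0.0, 0.0, 0.0, 1.0]]
side [[396.5, 0.0, 322.7], [0.0, 396.5, 202.0], [0.0, 0.0, 1.0]] [[0.834, -0.551, -0.021, -0.405], [-0.361, -0.517, -0.776, 0.264], [0.417, 0.655, -0.63, 0.898], [0.0, 0.0, 0.0, 1.0]]
0.1 [0.23406398 0.49742559 0.18153518] [-3.14053308e+00 -4.51909854e-05  2.70180105e+00] 0.09396617911092592 [-0.93433961  0.25038438 -1.30875175]
```

View pics/top0.png

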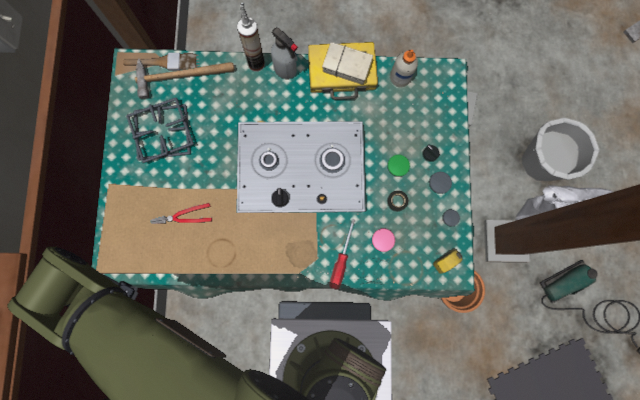

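View pics/side0.png

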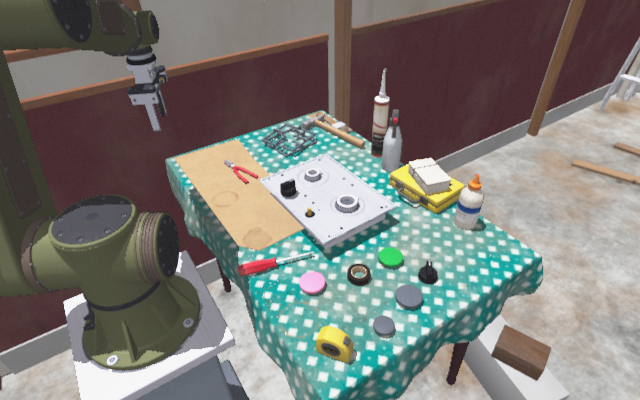

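Candidates in the top view are as follows:
- **cap_large:** grey disc (441,183). The look-alikes are green (399,165), pink (383,240) and the tape (398,201).
- **cap_small:** grey disc (451,217).
- **Knob:** loose black one (431,153). The fitted one is at (281,198).
- **Bare spindle:** brass (321,198).
- **Burners:** large (333,159), small (269,160).

I choose the two grey discs and check them in a crop.

```bash
cat > h.py <<'E'
from station import ctrl
import cv2,numpy as np
def cam(n):
    d=ctrl.camera(n); return d["color"],np.array(d["intrinsics"]),np.array(d["camera_from_world"])
def plane(uv,K,T,z):
    R,t=T[:3,:3],T[:3,3]; c=-R.T@t; r=R.T@np.linalg.solve(K,[uv[0],uv[1],1.]); return c+r*(z-c[2])/r[2]
def proj(p,K,T):
    q=K@(T[:3,:3]@np.array(p)+T[:3,3]); return q[:2]/q[2]
E
python3 - <<'E'
from h import *
im,K,T=cam("top"); b=im[...,::-1]
a=cv2.resize(b[112:222,228:378],None,fx=4,fy=4,interpolation=cv2.INTER_CUBIC)
c=cv2.resize(b[137:237,380:470],None,fx=4,fy=4,interpolation=cv2.INTER_CUBIC)
cv2.imwrite("pics/a.png",a[:, :]);cv2.imwrite("pics/c.png",c)
hsv=cv2.cvtColor(b,cv2.COLOR_BGR2HSV)
# grey discs: low sat, mid-dark
print(hsv[183,441],hsv[217,451],hsv[153,427],hsv[198,321],hsv[150,310])
m=((hsv[...,1]<75)&(hsv[...,2]<130)).astype(np.uint8)
for nm,(u,v),z in(("L",(441,183),.019),("S",(451,217),.019)):
    w=np.zeros_like(m);w[v-16:v+17,u-16:u+17]=m[v-16:v+17,u-16:u+17]
    n,l,s,ce=cv2.connectedComponentsWithStats(w); i=1+np.argmax(s[1:,4])
    print(nm,s[i],ce[i],plane(ce[i],K,T,z-.002))
# hob panel
m=((hsv[...,1]<45)&(hsv[...,2]>110)).astype(np.uint8);w=np.zeros_like(m);w[110:225,225:378]=m[110:225,225:378]
w=cv2.morphologyEx(w,cv2.MORPH_OPEN,np.ones((5,5)))
cs,_=cv2.findContours(w,0,2);k=max(cs,key=cv2.contourArea);r=cv2.minAreaRect(k);bx=cv2.boxPoints(r)
print(r);print(np.round([plane(p,K,T,.058) for p in bx],4))
E
```

```text
[106  33 101] [105  31  98] [90 22 46] [ 19 154 212] [113  15 198]
L [425 172  27  22 409] [439.43031785 182.42542787] [ 0.52388436 -0.29265981  0.017     ]
S [442 209  19  19 274] [450.84671533 217.63138686] [ 0.42629883 -0.3216932   0.017     ]
((300.0, 165.0), (94.0, 128.0), 90.0)
[[ 0.6806  0.271   0.058 ]
 [ 0.6904 -0.078   0.058 ]
 [ 0.4306 -0.079   0.058 ]
 [ 0.4229  0.2577  0.058 ]]
```

View pics/a.png

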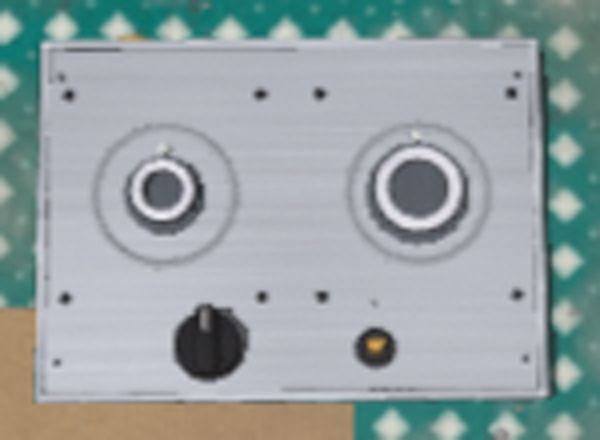

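View pics/c.png

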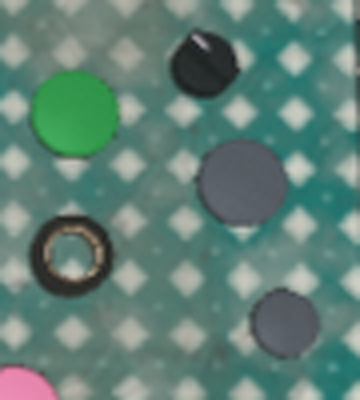

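Crops: (a) hob with small crown (163,189), large crown (418,187), fitted knob pointing to the back, bare spindle (376,345). (c) the large grey cap (242,183), small grey cap (285,323), and loose knob (205,65) with its white line towards the upper left, about 40° off. The grey discs are the caps. Now the precise measurement in both views.

```bash
cat > m.py <<'E'
from h import *
def up(b,u,v,r,f=6):
    M=np.float32([[f,0,-f*(u-r)],[0,f,-f*(v-r)]]);return cv2.warpAffine(b,M,(2*r*f,2*r*f),flags=cv2.INTER_CUBIC)
def blob(b,u,v,r,fn,hull=True,f=6,near=True):
    c=up(b,u,v,r,f);h=cv2.cvtColor(c,cv2.COLOR_BGR2HSV).astype(int);m=fn(h).astype(np.uint8)*255
    cs,_=cv2.findContours(m,cv2.RETR_EXTERNAL,cv2.CHAIN_APPROX_NONE);k=max(cs,key=cv2.contourArea)
    if hull:k=cv2.convexHull(k)
    pts=k[:,0].astype(float)/f+[u-r,v-r]
    return pts
E
python3 - <<'E'
from m import *
g=lambda h:(h[...,1]<70)&(h[...,2]<125)
w=lambda h:(h[...,2]>222)&(h[...,1]<40)
br=lambda h:(h[...,1]>110)&(h[...,2]>110)
guess={"L":((.525,-.296,.019),g,14),"S":((.427,-.324,.019),g,11),"rimL":((.588,-.027,.076),w,15),"rimS":((.588,.143,.076),w,12),"sp":((.475,.003,.081),br,8)}
for n in("top","side"):
    im,K,T=cam(n);b=np.ascontiguousarray(im[...,::-1])
    for k,(p,fn,r) in guess.items():
        u,v=proj(p,K,T);u,v=int(round(u)),int(round(v))
        try:
            pts=blob(b,u,v,r,fn)
            W=np.array([plane(q,K,T,p[2]) for q in pts])[:,:2].astype(np.float32)
            c,R=cv2.minEnclosingCircle(W); a=cv2.fitEllipse(W*1000)
            print(n,k,(u,v),np.round(c,4),"D",round(2000*R,1),np.round(a[0],1),np.round(a[1],1))
        except Exception as e:print(n,k,(u,v),e)
    u,v=proj((.595,-.27,.018),K,T); s=up(b,round(u),round(v),25,8)
    cv2.imwrite(f"pics/k_{n}.png",s);print("knobcrop",n,round(u),round(v))
a=cv2.imread("pics/k_top.png");c=cv2.imread("pics/k_side.png");cv2.imwrite("pics/k.png",np.hstack([a,c]))
E
```

```text
top L (441, 182) [ 0.5251 -0.2924] D 67.3 [ 524.1 -292.9] [60.9 65.3]
top S (452, 217) [ 0.4261 -0.3207] D 53.6 [ 426.8 -320.6] [50.1 51.8]
top rimL (345, 152) [0.5709 0.0045] D 51.9 [570.7   3.7] [42.7 49.7]
top rimS (282, 150) [0.5759 0.1676] D 16.1 [575.9 167.3] [ 5.1 15.3]
top sp (334, 193) max() iterable argument is empty
knobcrop top 431 157
side L (408, 294) [ 0.5184 -0.3044] D 60.9 [ 525.2 -298.3] [60.9 76.8]
side S (383, 324) [ 0.4197 -0.3349] D 47.0 [ 421.5 -333. ] [41.7 47.7]
side rimL (359, 204) [ 0.5918 -0.0239] D 155.2 [591.  -18.3] [125.1 163.8]
side rimS (325, 175) [0.589  0.1449] D 145.0 [590.5 145.8] [ 95.7 182.8]
side sp (318, 213) [0.4594 0.0191] D 26.1 [462.2  60.5] [ 23.3 106.6]
knobcrop side 422 274
```

View pics/k.png

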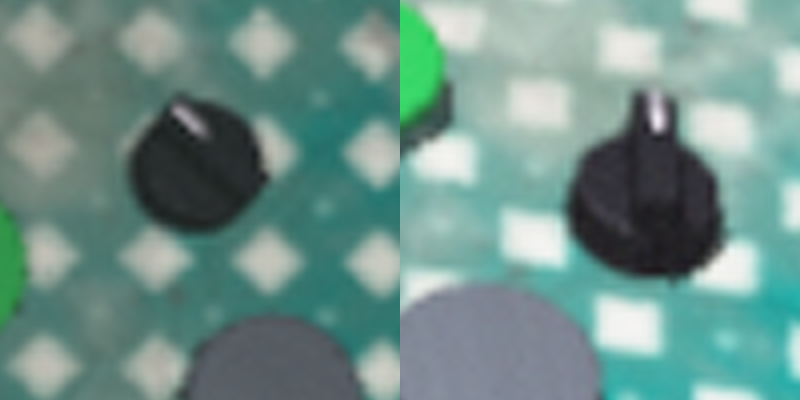

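The knob's line runs from (175,103) to (207,135) in the top crop, so yaw is about +45°, with the centre near pixel (430.7,153). One refinement follows with tighter masks.

```bash
cat > meas.py <<'E'
from m import *
def near(b,u,v,r,fn,f=8):
    c=up(b,u,v,r,f);h=cv2.cvtColor(c,cv2.COLOR_BGR2HSV).astype(int);m=fn(h).astype(np.uint8)
    m=cv2.morphologyEx(m,cv2.MORPH_OPEN,np.ones((5,5)))
    n,l,s,ce=cv2.connectedComponentsWithStats(m);i=1+np.argmax(s[1:,4]);ys,xs=np.nonzero(l==i)
    p=np.c_[xs,ys].astype(np.int32);hu=cv2.convexHull(p)
    return hu[:,0]/f+np.array([u-r,v-r]),p/f+np.array([u-r,v-r])
E
python3 - <<'E'
from meas import *
g=lambda h:(h[...,1]<60)&(h[...,2]<118)&(h[...,0]>97)
br=lambda h:(h[...,1]>90)&(h[...,2]>110)&(h[...,0]<30)
dk=lambda h:h[...,2]<75
G={"L":[(440,183),(408,297),.019,g,15],"S":[(451,217),(384,326),.019,g,12],
"rimL":[(332,158),(347,203),.076,None,14],"rimS":[(268,159),(313,175),.076,None,11],"sp":[(321,198),(310,213),.081,br,7],"knob":[(431,153),(428,274),.018,dk,15]}
for j,n in enumerate(("top","side")):
    im,K,T=cam(n);b=np.ascontiguousarray(im[...,::-1])
    for k,a in G.items():
        u,v=a[j];fn=a[3]
        for fn in ([fn] if fn else [lambda h,t=t:h[...,2]>t for t in(225,235,242)]):
            hu,p=near(b,u,v,a[4],fn)
            W=np.array([plane(q,K,T,a[2]) for q in hu])[:,:2].astype(np.float32)*1000
            M=cv2.moments(W.reshape(-1,1,2));e=cv2.fitEllipse(W)
            print(n,k,"cent",np.round([M['m10']/M['m00'],M['m01']/M['m00']],1),"ell",np.round(e[0],1),np.round(e[1],1))
    # knob line
    u,v=[(428,146),(429,264)][j]
    hu,p=near(b,u,v,7,[lambda h:(h[...,2]>130)&(h[...,1]<60),lambda h:(h[...,2]>150)&(h[...,1]<60)][j],10)
    W=np.array([plane(q,K,T,.036) for q in p])[:,:2]*1000
    c=W.mean(0);d=np.linalg.svd(W-c,full_matrices=False)[2][0];print("line",len(p),np.round(c,1),np.degrees(np.arctan2(d[1],d[0])))
E
```

```text
top L cent [ 524.3 -294.1] ell [ 524.4 -294.1] [59.  60.1]
top S cent [ 426.7 -321.2] ell [ 426.6 -321.3] [44.3 44.5]
top rimL cent [555.3  12.3] ell [565.7   9.5] [45.5 49.1]Traceback (most recent call last):
  File "<stdin>", line 14, in <module>
cv2.error: OpenCV(4.12.0) /io/opencv/modules/imgproc/src/shapedescr.cpp:361: error: (-201:Incorrect size of input array) There should be at least 5 points to fit the ellipse in function 'fitEllipseNoDirect'
```

```bash
sed -i 's/i=1+np.argmax(s\[1:,4\])/i=l[r*f,r*f] if ctr else 1+np.argmax(s[1:,4])/; s/fn,f=8)/fn,f=8,ctr=False)/' meas.py
python3 - <<'E'
from meas import *
g=lambda h:(h[...,1]<60)&(h[...,2]<118)&(h[...,0]>97)
br=lambda h:(h[...,1]>90)&(h[...,2]>110)&(h[...,0]<30)
dk=lambda h:h[...,2]<75
G={"L":[(440,183),(408,297),.019,g,15],"S":[(451,217),(384,326),.019,g,12],
"rimL":[(332,158),(347,203),.076,None,14],"rimS":[(268,159),(313,175),.076,None,11],"sp":[(321,198),(310,213),.081,br,7],"knob":[(431,153),(428,274),.018,dk,15]}
for j,n in enumerate(("top","side")):
    im,K,T=cam(n);b=np.ascontiguousarray(im[...,::-1])
    for k,a in G.items():
        u,v=a[j];fn=a[3]
        for fi in ([fn] if fn else [lambda h,t=t:h[...,2]<t for t in(150,180,195)]):
          try:
            hu,p=near(b,u,v,a[4],fi,ctr=fn is None)
            W=np.array([plane(q,K,T,a[2]) for q in hu])[:,:2].astype(np.float32)*1000
            M=cv2.moments(W.reshape(-1,1,2));e=cv2.fitEllipse(W)
            print(n,k,"cent",np.round([M['m10']/M['m00'],M['m01']/M['m00']],1),"ell",np.round(e[0],1),np.round(e[1],1))
          except Exception as e:print(n,k,"x",str(e)[:40])
    u,v=[(428,146),(429,264)][j]
    hu,p=near(b,u,v,7,[lambda h:(h[...,2]>130)&(h[...,1]<60),lambda h:(h[...,2]>150)&(h[...,1]<60)][j],10)
    W=np.array([plane(q,K,T,.036) for q in p])[:,:2]*1000
    c=W.mean(0);d=np.linalg.svd(W-c,full_matrices=False)[2][0];print("line",len(p),np.round(c,1),np.degrees(np.arctan2(d[1],d[0])))
E
```

```text
top L cent [ 524.4 -294.1] ell [ 524.4 -294.1] [59.1 60.2]
top S cent [ 426.7 -321.1] ell [ 426.7 -321.1] [44.2 44.7]
top rimL cent [569.4   8.3] ell [569.4   8.3] [40.  40.3]
top rimL cent [569.3   8.4] ell [569.3   8.4] [41.7 42.2]
top rimL cent [569.3   8.4] ell [569.3   8.4] [42.7 43.2]
top rimS cent [563.9 178. ] ell [563.9 178. ] [27.2 27.5]
top rimS cent [563.8 177.9] ell [563.8 177.9] [28.9 29.3]
top rimS cent [563.7 177.9] ell [563.8 178. ] [29.8 30.3]
top sp cent [462.4  34.5] ell [462.7  34.4] [10.1 11.8]
top knob cent [ 607.2 -269.5] ell [ 607.2 -269.5] [46.  48.5]
line 1853 [ 638.7 -255.3] -95.99447964709493
side L cent [ 505.5 -314.7] ell [ 511.  -311.3] [29.5 48.8]
side S cent [ 416.6 -339.4] ell [ 421.1 -332.5] [34.1 40.3]
side rimL cent [567.2   6.5] ell [567.5   6.4] [24. 35.]
side rimL cent [570.8   7.3] ell [570.9   7.3] [35.1 38.3]
side rimL cent [570.9   7.3] ell [571.    7.3] [36.9 39.2]
side rimS x OpenCV(4.12.0) /io/opencv/modules/imgpro
side rimS x OpenCV(4.12.0) /io/opencv/modules/imgpro
side rimS x OpenCV(4.12.0) /io/opencv/modules/imgpro
side sp cent [457.8  21.5] ell [457.7  21.6] [10.6 32.8]
side knob cent [ 607.3 -276.3] ell [ 608.7 -274.8] [44.2 71. ]
line 10153 [ 626.1 -260.5] -50.090028644734204
```

The top-view numbers are self-consistent: the rims are 169.6 mm apart against a nominal 170, and hob yaw is about 0.032. The spindle predicted from the hob is (463.4,34.9) and measured (462.4,34.5). Caps are L (524.4,-294.1) and S (426.7,-321.1). First move: go to the large cap, turning to yaw 0.

```bash
python3 -m pendant '[[[1.4,-3.6,0],-0.12],[[1.4,-3.6,0],-0.12],[[1.4,-3.6,0],-0.12],[[1.4,-3.6,0],-0.12],[[1.4,-3.6,0],-0.12],[[1.4,-3.6,0],-0.12],[[1.4,-3.6,0],-0.12],[[1.4,-3.6,0],-0.12],[[1.4,-3.6,0],-0.12],[[1.4,-3.6,0],-0.12],[[1.4,-3.6,0],-0.12],[[1.4,-3.6,0],-0.12],[[1.4,-3.6,0],-0.12],[[1.4,-3.6,0],-0.12],[[1.4,-3.6,0],-0.12],[[1.4,-3.6,0],-0.12],[[1.4,-3.6,0],-0.12],[[1.4,-3.6,0],-0.12],[[1.4,-3.6,0],-0.12],[[1.4,-3.6,0],-0.12]]' 1 20
```

```text
time_s: 2.07
ee_pos: [0.5144, -0.2244, 0.182]
eef_rot: [3.142, -0.0, 0.296]
force: [0.2, 0.1, 0.0]
grip_width: 0.0936
grip_force: 0.0
```

```bash
python3 -m pendant '[[[0.5,-3.5,-3],-0.1],[[0.5,-3.5,-3],-0.1],[[0,0,-3],-0.096],[[0,0,-3],0],[[0,0,0],0],[[0,0,0],0]]'
python3 - <<'E'
from h import *
im,K,T=cam("side");cv2.imwrite("pics/s1.png",cv2.resize(im[200:360,320:520,::-1],None,fx=4,fy=4)[:600])
E
```

```text
time_s: 2.57
ee_pos: [0.5227, -0.2849, 0.0677]
eef_rot: [-3.14, 0.002, 0.007]
force: [1.0, 0.6, 1.2]
grip_width: 0.0943
grip_force: 0.0
```

View pics/s1.png

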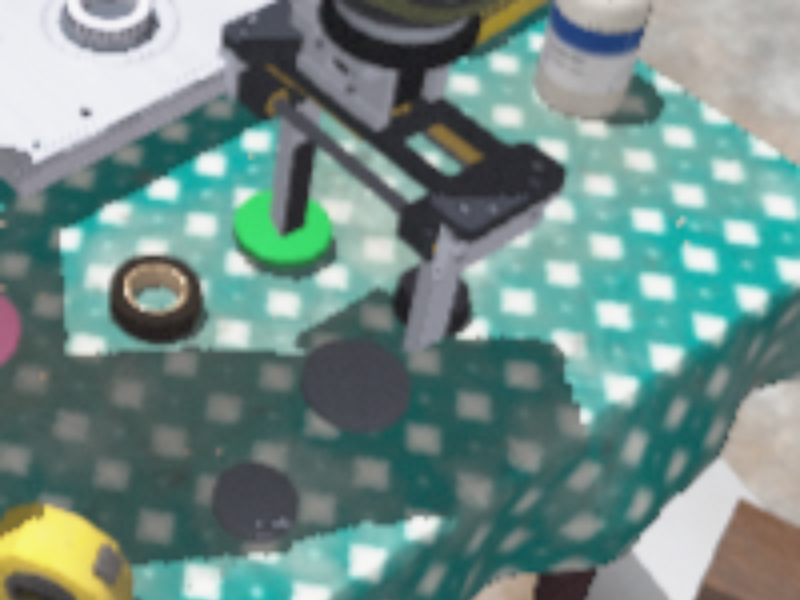

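The view shows the open fingers still above table height, between the tape and the knob, with the grey cap below them at (357,385) in the crop. The path down is clear.

```bash
python3 -m pendant '[[[0.17,-0.92,0],-0.007],[[0,0,-2],0],[[0,0,-2],0],[[0,0,-2],0],[[0,0,-0.2],0],[[0,0,0],0],[[0,0,0],0],[[0,0,0],0]]'
```

```text
time_s: 3.28
ee_pos: [0.5258, -0.2951, 0.0082]
eef_rot: [3.14, -0.002, -0.001]
force: [0.4, 0.3, 1.1]
grip_width: 0.0943
grip_force: 0.0
```

```bash
python3 -m pendant '[[[-0.15,0.1,-0.2],0],[[0,0,0],0],[[0,0,0],0],[[0,0,0],0],[[0,0,0],0],[[0,0,0],0],[[0,0,0],0],[[0,0,0],0],[[0,0,0],0],[[0,0,0],0]]' 0.5 25
```

```text
time_s: 4.12
ee_pos: [0.5234, -0.2934, 0.0041]
eef_rot: [-3.142, 0.0, -0.001]
force: [0.0, 0.3, -0.1]
grip_width: 0.0467
grip_force: 0.0
```

Run:
```python
from h import *
im,K,T=cam("side");a=cv2.resize(im[220:360,330:490,::-1],None,fx=3.5,fy=3.5)
im,K,T=cam("top");b=cv2.resize(im[130:240,380:480,::-1],None,fx=2.2,fy=2.2)
c=np.zeros((490,800,3),np.uint8);c[:a.shape[0],:a.shape[1]]=a;c[:b.shape[0],570:570+b.shape[1]]=b;cv2.imwrite("pics/s2.png",c)
print(ctrl.get_obs()["grip_width"])
```

```text
0.047187649834330006
```

View pics/s2.png

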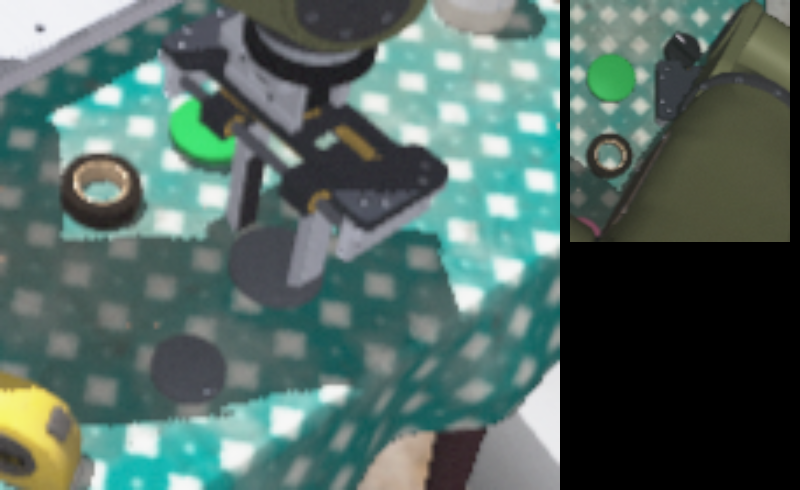

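The view shows the fingers over the disc, with tips near (243,232) and (303,287) and the disc centred at (278,267). The 47 mm opening is suspicious, so I project to learn the tip height.

Run:
```python
from h import *
im,K,T=cam("side")
f=lambda p:np.round((proj(p,K,T)-[330,220])*3.5)
e=ctrl.get_obs()["ee_pos"];print(e,ctrl.get_obs()["grip_width"],ctrl.get_obs()["grip_force"])
for z in(.004,.02,.03,.04):
    print(z,f((e[0],e[1]-.0235,z)),f((e[0],e[1]-.031,z)),f((e[0],e[1]+.0235,z)),f((e[0],e[1]+.031,z)),f((e[0],e[1],z)))
for d in((31,0),(-31,0),(0,31),(0,-31)):print(d,f((.5244+d[0]/1e3,-.2941+d[1]/1e3,.019)))
```

```text
[ 0.52334734 -0.29346173  0.00412966] 0.04727484219500225 0.0
0.004 [291. 297.] [299. 305.] [242. 250.] [234. 242.] [266. 273.]
0.02 [294. 282.] [302. 290.] [244. 234.] [237. 227.] [269. 258.]
0.03 [296. 273.] [304. 281.] [246. 225.] [238. 217.] [270. 248.]
0.04 [298. 263.] [306. 271.] [247. 215.] [240. 208.] [272. 238.]
(31, 0) [305. 238.]
(-31, 0) [235. 281.]
(0, 31) [238. 228.]
(0, -31) [304. 291.]
```

```bash
python3 -m pendant '[[[0,0,0],0],[[0,0,0],0],[[0,0,0],0],[[0,0,0],0]]' 0.35 5
python3 - <<'E'
from h import *
o=ctrl.get_obs();print(o["force"],o["moment"])
im,K,T=cam("side");cv2.imwrite("pics/s3.png",cv2.resize(im[262:332,365:455,::-1],None,fx=8,fy=8,interpolation=cv2.INTER_CUBIC))
E
```

```text
time_s: 4.6
ee_pos: [0.5234, -0.2934, 0.0041]
eef_rot: [3.142, 0.0, -0.001]
force: [0.3, 0.0, 0.1]
grip_width: 0.0333
grip_force: 0.0
[0.2672928  0.02275997 0.12777992] [0.03629039 0.13792011 0.00244606]
```

View pics/s3.png

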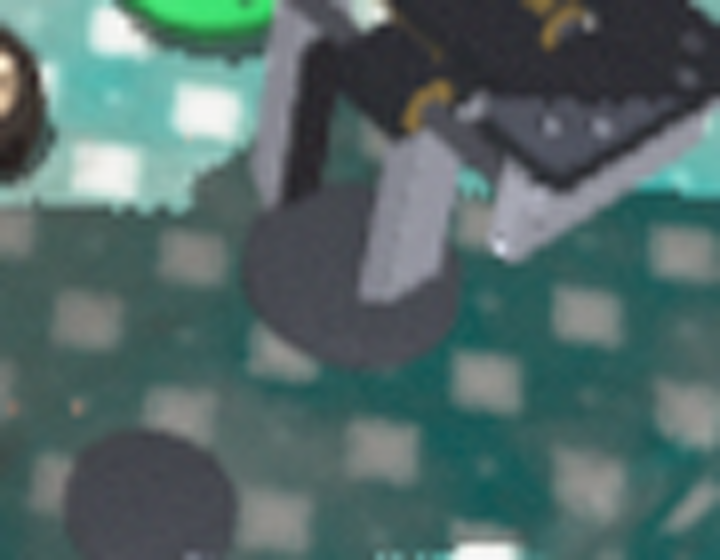

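The disc has not moved and there is no force, so the tips seem to hover above it. I check against the earlier s1 picture, where the near fingertip was at crop (420,347) and the far one at (288,232), with known TCP.

Run:
```python
from h import *
im,K,T=cam("side")
e=np.array([.5227,-.2849,.0677])
f=lambda p:np.round((proj(p,K,T)-[320,200])*4)
for dz in(-.02,0,.01,.02,.03):print(dz,*[f(e+[0,s,dz]) for s in(-.0595,-.047,.047,.0595)])
im,K,T=cam("top")
```

```text
-0.02 [417. 406.] [400. 390.] [286. 282.] [272. 269.]
0 [422. 383.] [405. 367.] [289. 259.] [275. 246.]
0.01 [425. 371.] [408. 355.] [291. 247.] [276. 234.]
0.02 [427. 359.] [410. 343.] [292. 235.] [278. 222.]
0.03 [430. 347.] [413. 331.] [294. 223.] [279. 210.]
```

The tips in s1 match a height about 20 mm above the reported TCP, as do s2 and s3 (zero force, disc untouched). So the real finger ends are about 19–20 mm higher than the reported TCP. I open and descend gently, watching the force.

```bash
python3 -m pendant '[[[0,0,0],0],[[0,0,0],0],[[0,0,0],0],[[0,0,0],0],[[0,0,0],0],[[0,0,0],0],[[0,0,0],0],[[0.1,-0.05,-0.4],0],[[0,0,-0.4],0],[[0,0,0],0],[[0,0,0],0]]' 1 20;python3 -m pendant '[[[0,0,-0.25],0],[[0,0,-0.25],0],[[0,0,0],0],[[0,0,0],0]]'
```

```text
time_s: 5.67
ee_pos: [0.5241, -0.2938, -0.0044]
eef_rot: [-3.141, 0.001, -0.001]
force: [-0.1, -0.2, -0.4]
grip_width: 0.094
grip_force: 0.0
time_s: 6.0
ee_pos: [0.5242, -0.2939, -0.0091]
eef_rot: [-3.141, 0.0, -0.001]
force: [-0.8, 0.3, 0.1]
grip_width: 0.094
grip_force: 0.0
```

Confirmed: the reported z is below the table with no contact. Go a little lower and close.

```bash
python3 -m pendant '[[[0,0,-0.2],0],[[0,0,-0.2],0],[[0,0,0],0],[[0,0,0],0]]'; python3 -m pendant '[[[0,0,0],0],[[0,0,0],0],[[0,0,0],0],[[0,0,0],0],[[0,0,0],0],[[0,0,0],0],[[0,0,0],0],[[0,0,0],0]]' 0.5 20
```

```text
time_s: 6.33
ee_pos: [0.5243, -0.2939, -0.013]
eef_rot: [-3.141, 0.0, -0.001]
force: [0.0, 0.7, -0.5]
grip_width: 0.0939
grip_force: 0.0
time_s: 7.0
ee_pos: [0.5244, -0.294, -0.0128]
eef_rot: [3.141, -0.0, -0.001]
force: [-0.4, -0.5, 0.6]
grip_width: 0.061
grip_force: 20.0
```

Gripped at 61 mm, 20 N. Lift and carry to the large burner.

```bash
python3 -m pendant '[[[0,0,2],0],[[0,0,3.5],0],[[0,0,3.5],0],[[0,0,3.3],0],[[0.5,3.3,0],0],[[0.5,3.4,0],0],[[0.5,3.4,0],0],[[0.5,3.4,0],0],[[0.5,3.4,0],0],[[0.5,3.4,0],0],[[0.5,3.4,0],0],[[0.5,3.4,0],0],[[0.5,3.14,0],0],[[0,0,0],0],[[0,0,0],0],[[0,0,0],0]]'
```

```text
time_s: 8.33
ee_pos: [0.5691, 0.0081, 0.1099]
eef_rot: [3.142, 0.001, -0.001]
force: [-0.1, -0.6, -0.7]
grip_width: 0.061
grip_force: 20.0
```

```bash
python3 -m pendant '[[[0.02,0.03,-2],0],[[0,0,-2.2],0],[[0,0,0],0],[[0,0,0],0]]';python3 -m pendant '[[[0,0,-0.3],0],[[0,0,-0.3],0],[[0,0,0],0],[[0,0,0],0]]'
```

```text
time_s: 8.67
ee_pos: [0.569, 0.0077, 0.0678]
eef_rot: [-3.142, 0.002, -0.003]
force: [0.2, -0.3, -0.7]
grip_width: 0.061
grip_force: 20.0
time_s: 9.0
ee_pos: [0.5697, 0.0086, 0.0626]
eef_rot: [3.142, -0.001, -0.001]
force: [0.4, 0.3, -0.6]
grip_width: 0.0609
grip_force: 20.0
```

Run:
```python
from h import *
im,K,T=cam("side");u,v=np.round(proj((.569,.008,.09),K,T)).astype(int);cv2.imwrite("pics/s4.png",cv2.resize(im[v-35:v+35,u-45:u+45,::-1],None,fx=8,fy=8,interpolation=cv2.INTER_CUBIC));print(u,v)
```

```text
346 196
```

```bash
python3 -m pendant '[[[0,0,-0.2],0],[[0,0,-0.2],0],[[0,0,0],0],[[0,0,0],0]]';python3 -m pendant '[[[0,0,-0.2],0],[[0,0,-0.2],0],[[0,0,0],0],[[0,0,0],0]]'
```

```text
time_s: 9.38
ee_pos: [0.5693, 0.0085, 0.0579]
eef_rot: [3.141, 0.001, -0.001]
force: [-1.0, -2.1, -1.6]
grip_width: 0.0609
grip_force: 20.0
time_s: 9.72
ee_pos: [0.5695, 0.0083, 0.0541]
eef_rot: [3.141, 0.0, -0.001]
force: [-1.8, -5.0, 1.3]
grip_width: 0.0614
grip_force: 20.0
```

Depth matches seated (z=0.054). Release, rise and go to the small cap.

```bash
python3 -m pendant '[[[0,0,0],0],[[0,0,0],0],[[0,0,0],0],[[0,0,0],0],[[0,0,0],0],[[0,0,1],0],[[0,0,4],0],[[-1.4,-3.3,1],0],[[-1.4,-3.3,0],0],[[-1.4,-3.3,0],0],[[-1.4,-3.3,0],0],[[-1.4,-3.3,0],0],[[-1.4,-3.3,0],0],[[-1.4,-3.3,0],0],[[-1.4,-3.3,0],0],[[-1.5,-3.3,0],0],[[-1.5,-3.2,0],0],[[0,0,0],0],[[0,0,0],0]]' 1 20
python3 - <<'E'
from meas import *
im,K,T=cam("top");b=np.ascontiguousarray(im[...,::-1])
g=lambda h:(h[...,1]<70)&(h[...,2]<135)&(h[...,0]>97)
hu,p=near(b,332,158,16,g)
W=np.array([plane(q,K,T,.086) for q in hu])[:,:2].astype(np.float32)*1000
e=cv2.fitEllipse(W);print(np.round(e[0],1),np.round(e[1],1))
cv2.imwrite("pics/t5.png",cv2.resize(b[110:230,230:490],None,fx=3,fy=3,interpolation=cv2.INTER_CUBIC))
E
```

```text
time_s: 11.3
ee_pos: [0.427, -0.3214, 0.1147]
eef_rot: [3.141, -0.0, -0.004]
force: [-0.3, 0.1, -0.5]
grip_width: 0.0941
grip_force: 0.0
[564.7   8.4] [67.1 70. ]
```

View pics/t5.png

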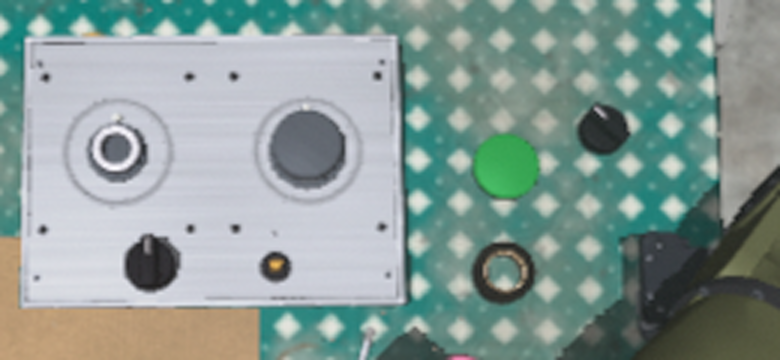

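The picture shows the large cap covering its crown concentrically at (308,147), electrode free behind it, with tape and look-alikes unmoved. Now I pick the small cap.

```bash
python3 -m pendant '[[[0,0,-3.5],0],[[0,0,-3.5],0],[[0,0,-3],0],[[0,0,-1.5],0],[[0,0,-1],0],[[-0.03,0.03,-0.2],0.004],[[0,0,0],0],[[0,0,0],0]]';python3 -m pendant '[[[0,0,0],0],[[0,0,0],0],[[0,0,0],0],[[0,0,0],0],[[0,0,0],0],[[0,0,0],0],[[0,0,0],0],[[0,0,0],0],[[0,0,0],0],[[0,0,0],0]]' 0.35 20
```

```text
time_s: 12.02
ee_pos: [0.4281, -0.3201, -0.0116]
eef_rot: [3.14, -0.001, 0.004]
force: [-0.7, -0.6, -0.3]
grip_width: 0.094
grip_force: 0.0
time_s: 12.85
ee_pos: [0.4273, -0.3201, -0.0128]
eef_rot: [3.141, -0.0, 0.003]
force: [-0.3, -1.2, 0.9]
grip_width: 0.0449
grip_force: 20.0
```

```bash
python3 -m pendant '[[[0,0,2],0],[[0,0,3.5],0],[[0,0,3.5],0],[[0,0,3.3],0],[[1,3.5,0],0],[[1,3.6,0],0],[[1,3.6,0],0],[[1,3.6,0],0],[[1,3.6,0],0],[[1,3.6,0],0],[[1,3.6,0],0],[[1,3.6,0],0],[[1,3.6,0],0],[[1,3.6,0],0],[[1,3.6,0],0],[[1,3.5,0],0],[[1,3.5,0],0],[[0.7,3.3,0],-0.003],[[0,0,0],0],[[0,0,0],0]]'
```

```text
time_s: 14.52
ee_pos: [0.5639, 0.1794, 0.1095]
eef_rot: [3.141, 0.001, 0.002]
force: [0.4, 0.0, -0.9]
grip_width: 0.045
grip_force: 20.0
```

```bash
python3 -m pendant '[[[0.05,-0.13,-2],0],[[0,0,-2.2],0],[[0,0,0],0],[[0,0,0],0],[[0,0,-0.3],0],[[0,0,-0.3],0],[[0,0,0],0],[[0,0,0],0]]';python3 -m pendant '[[[0,0,-0.2],0],[[0,0,-0.2],0],[[0,0,0],0],[[0,0,0],0]]'
```

```text
time_s: 15.18
ee_pos: [0.565, 0.1767, 0.0627]
eef_rot: [-3.141, -0.001, -0.0]
force: [0.3, 1.1, -1.3]
grip_width: 0.0451
grip_force: 20.0
time_s: 15.52
ee_pos: [0.5647, 0.1768, 0.058]
eef_rot: [3.142, 0.0, -0.0]
force: [0.3, 0.5, -0.8]
grip_width: 0.0449
grip_force: 20.0
```

```bash
python3 -m pendant '[[[0,0.05,-0.2],0],[[0,0,-0.2],0],[[0,0,0],0],[[0,0,0],0]]'
```

```text
time_s: 15.85
ee_pos: [0.5648, 0.1773, 0.0542]
eef_rot: [-3.141, -0.0, -0.0]
force: [-0.0, -0.3, 0.5]
grip_width: 0.0448
grip_force: 20.0
```

```bash
python3 -m pendant '[[[0,0,0],0],[[0,0,0],0],[[0,0,0],0],[[0,0,0],0],[[0,0,0],0],[[0,0,1],0],[[0,0,4],0],[[0.3,-3.7,1],0],[[0.3,-3.7,0],0.05],[[0.3,-3.7,0],0.06],[[0.3,-3.7,0],0.06],[[0.3,-3.7,0],0.06],[[0.4,-3.7,0],0.06],[[0.4,-3.7,0],0.06],[[0.4,-3.7,0],0.06],[[0.4,-3.7,0],0.06],[[0.4,-3.7,0],0.06],[[0.4,-3.7,0],0.06],[[0.3,-3.7,0],0.06],[[0,0,0],0.06]]' 1 20
cat > k.py <<'E'
from meas import *
b=cv2.imread("pics/top0.png");d=ctrl.camera("top");K=np.array(d["intrinsics"]);T=np.array(d["camera_from_world"])
# knob bar line
hu,p=near(b,428,147,6,lambda h:(h[...,2]>85)&(h[...,1]<50),10,ctr=False)
for t in(85,100,120):
    u,v,r,f=428,147,7,10;c=up(b,u,v,r,f);h=cv2.cvtColor(c,cv2.COLOR_BGR2HSV).astype(int);m=((h[...,2]>t)&(h[...,1]<45)).astype(np.uint8)
    n,l,s,ce=cv2.connectedComponentsWithStats(m)
    for i in range(1,n):
        if s[i,4]<60: continue
        ys,xs=np.nonzero(l==i);W=np.array([plane(q,K,T,.036)[:2] for q in np.c_[xs,ys]/f+[u-r,v-r]])*1000
        e=W.mean(0);dd=np.linalg.svd(W-e,full_matrices=False)[2][0];print(t,s[i],np.round(e,1),round(np.degrees(np.arctan2(dd[1],dd[0])),1),np.round(np.ptp(W@dd),1))
b2=np.ascontiguousarray(d["color"][...,::-1]);cv2.imwrite("pics/t6.png",b2)
for (u,v),r in(((332,157),13),((269,157),10)):
    hu,p=near(b2,u,v,r+2,lambda h:(h[...,1]<80)&(h[...,2]<150)&(h[...,0]>97))
    W=np.array([plane(q,K,T,.086)[:2] for q in hu]).astype(np.float32)*1000;e=cv2.fitEllipse(W);print(np.round(e[0],1),np.round(e[1],1))
E
python3 k.py
```

```text
time_s: 17.52
ee_pos: [0.6061, -0.2728, 0.1146]
eef_rot: [3.14, 0.0, 0.708]
force: [-0.3, 1.3, -0.1]
grip_width: 0.0937
grip_force: 0.0
85 [ 23   0  66  12 385] [ 638.  -252.4] -83.9 18.1
85 [ 64  45  45  46 993] [ 619.8 -262.5] -134.2 16.0
85 [  0  66  46  52 984] [ 612.9 -243.5] 140.8 18.8
100 [ 23   0  66  12 385] [ 638.  -252.4] -83.9 18.1
100 [ 66  51  40  37 731] [ 619.6 -262.5] -133.6 13.6
100 [  0  66  44  51 845] [ 613.  -243.1] 141.2 18.4
120 [ 23   0  66  12 385] [ 638.  -252.4] -83.9 18.1
120 [ 68  53  35  32 500] [ 619.6 -262.3] -133.4 11.7
120 [  0  66  40  50 634] [ 613.  -242.5] 141.5 17.7
[564.4   8.5] [68.3 71.6]
[559.7 174.5] [53.4 55. ]
```

```bash
cat > arc.py <<'E'
from meas import *
from scipy.optimize import least_squares
d=ctrl.camera("top");K=np.array(d["intrinsics"]);T=np.array(d["camera_from_world"]);cp=-T[:3,:3].T@T[:3,3]
def arc(b,u,v,r,fn,z,R,side,c0):
    hu,_=near(b,u,v,r,fn)
    W=np.array([plane(q,K,T,z)[:2] for q in hu])*1000
    a=(cp[:2]*1000-c0);a/=np.linalg.norm(a)
    s=(W-c0)@a/np.linalg.norm(W-c0,axis=1)*side; W=W[s>.2]
    q=least_squares(lambda q:np.hypot(*(W-q[:2]).T)-q[2],[*c0,R],loss="soft_l1")
    q2=least_squares(lambda q:np.hypot(*(W-q[:2]).T)-R,[*c0],loss="soft_l1")
    print(len(W),np.round(q.x,1),"fixedR",np.round(q2.x,1),"rms",round(float(np.sqrt(np.mean(q2.fun**2))),2))
if __name__=="__main__":
    print(cp)
    b=cv2.imread("pics/top0.png");b2=np.ascontiguousarray(d["color"][...,::-1])
    for t in(65,75,90):arc(b,431,153,15,lambda h:h[...,2]<t,0,23,1,np.array([608,-271.]))
    for t in(130,145,160):
        f=lambda h:h[...,2]<t
        arc(b2,332,157,14,f,.086,31,-1,np.array([569.,8]));arc(b2,269,157,11,f,.086,23,-1,np.array([564.,178]))
E
python3 arc.py
```

```text
[0.25061918 0.05858401 1.31804973]
20 [ 610.4 -272.3   21.6] fixedR [ 611.6 -273.6] rms 0.4
17 [ 610.4 -272.3   22.2] fixedR [ 611.2 -273. ] rms 0.32
19 [ 610.2 -272.1   22.9] fixedR [ 610.3 -272.2] rms 0.32
17 [566.4   8.1  32.9] fixedR [568.7   8.1] rms 0.83
17 [560.8 175.1  25.6] fixedR [563.3 176.6] rms 0.94
17 [566.2   8.6  33.7] fixedR [569.3   8.4] rms 0.9
17 [561.1 175.6  25.6] fixedR [563.6 177.3] rms 0.84
20 [566.6   8.4  33.7] fixedR [569.8   8.7] rms 1.0
17 [561.6 175.3  26.3] fixedR [565.  176.9] rms 1.16
```

Caps sit at (569.3,8.4) and (563.6,177.3), on their burners. The knob is at (610.3,-272.2) with yaw 46° (0.806), consistent with the line axis. Now descend over its bar.

```bash
python3 -m pendant '[[[0.42,0.06,-1],0.098],[[0,0,-2.5],0],[[0,0,-2.5],0],[[0,0,-2],0],[[0,0,-1.5],0],[[0,0,-0.8],0],[[0,0,0],0],[[0,0,0],0],[[0,0,0],0]]' 0.45 20;python3 -m pendant '[[[0,0,-0.15],0],[[0,0,-0.15],0],[[0,0,-0.15],0],[[0,0,0],0],[[0,0,0],0]]'
```

```text
time_s: 18.37
ee_pos: [0.6117, -0.2661, 0.0127]
eef_rot: [3.14, -0.001, 0.808]
force: [-0.2, 0.2, -0.2]
grip_width: 0.0428
grip_force: 0.0
time_s: 18.78
ee_pos: [0.6109, -0.2661, 0.0066]
eef_rot: [-3.142, -0.0, 0.808]
force: [-0.1, -0.1, 0.7]
grip_width: 0.0421
grip_force: 0.0
```

```bash
python3 -m pendant '[[[-0.06,-0.6,0],0],[[0,0,-0.2],0],[[0,0,-0.2],0],[[0,0,0],0],[[0,0,0],0],[[0,0,0],0]]';python3 -m pendant '[[[0,0,-0.15],0],[[0,0,0],0],[[0,0,0],0],[[0,0,0],0]]'
```

```text
time_s: 19.28
ee_pos: [0.6104, -0.2721, 0.0026]
eef_rot: [-3.141, -0.0, 0.808]
force: [-0.8, 0.1, 0.9]
grip_width: 0.0424
grip_force: 0.0
time_s: 19.62
ee_pos: [0.6104, -0.2721, 0.0012]
eef_rot: [3.142, 0.0, 0.808]
force: [0.3, 0.1, 0.4]
grip_width: 0.042
grip_force: 0.0
```

Close on the bar at this height (real tips ≈ 20 mm up).

```bash
python3 -m pendant '[[[0,0,0],0],[[0,0,0],0],[[0,0,0],0],[[0,0,0],0],[[0,0,0],0],[[0,0,0],0],[[0,0,0],0],[[0,0,0],0]]' 0 25;python3 -m pendant '[[[0,0,2],0],[[0,0,3.5],0],[[0,0,3.5],0],[[0,0,3],0],[[0,0,0],0],[[0,0,0],0]]' 0 40
```

```text
time_s: 20.28
ee_pos: [0.6103, -0.2722, 0.0011]
eef_rot: [-3.142, 0.0, 0.808]
force: [-0.2, -0.9, 0.5]
grip_width: 0.0123
grip_force: 25.0
time_s: 20.78
ee_pos: [0.6109, -0.2725, 0.1228]
eef_rot: [3.139, -0.001, 0.808]
force: [-0.1, -0.1, -1.2]
grip_width: 0.0126
grip_force: 40.0
```

```bash
python3 -m pendant '[[[-1.5,3.1,0],-0.08],[[-1.5,3.1,0],-0.08],[[-1.5,3.1,0],-0.08],[[-1.5,3.1,0],-0.08],[[-1.5,3.1,0],-0.08],[[-1.5,3.1,0],-0.08],[[-1.5,3.1,0],-0.08],[[-1.5,3.1,0],-0.08],[[-1.5,3.1,0],-0.08],[[-1.28,2.83,0],-0.056],[[0,0,0],0],[[0,0,0],0],[[0,0,0],0]]'
python3 - <<'E'
from h import *
im,K,T=cam("side");o=ctrl.get_obs();e=o["ee_pos"];print(e,o["eef_rot"])
u,v=np.round(proj(e,K,T)).astype(int);r=np.round(proj((e[0],e[1],.081),K,T)).astype(int);print(u,v,r)
cv2.imwrite("pics/s7.png",cv2.resize(im[v-32:v+43,u-45:u+45,::-1],None,fx=8,fy=8,interpolation=cv2.INTER_CUBIC))
np.save("s7.npy",im)
for z in(0,.018,-.019):
    print(z,[np.round((proj((e[0]+a,e[1]+c,e[2]-.0011+z),K,T)-[u-45,v-32])*8).tolist() for a,c in((.023,0),(-.023,0),(0,.023),(0,-.023),(0,0))])
print("tip",(proj((.4631,.0348,.081),K,T)-[u-45,v-32])*8)
E
```

```text
time_s: 21.87
ee_pos: [0.4624, 0.0348, 0.1204]
eef_rot: [3.141, 0.001, 0.033]
force: [0.9, 0.5, -0.8]
grip_width: 0.0124
grip_force: 40.0
[0.46257205 0.03451609 0.12047339] [3.14150976e+00 1.05304533e-03 3.20215595e-02]
307 196 [308 208]
0 [[422.0, 237.0], [302.0, 287.0], [326.0, 227.0], [400.0, 298.0], [363.0, 262.0]]
0.018 [[420.0, 194.0], [299.0, 243.0], [323.0, 183.0], [398.0, 254.0], [360.0, 218.0]]
-0.019 [[424.0, 282.0], [306.0, 332.0], [329.0, 271.0], [402.0, 343.0], [365.0, 307.0]]
tip [368.62767092 350.69920059]
```

View pics/s7.png

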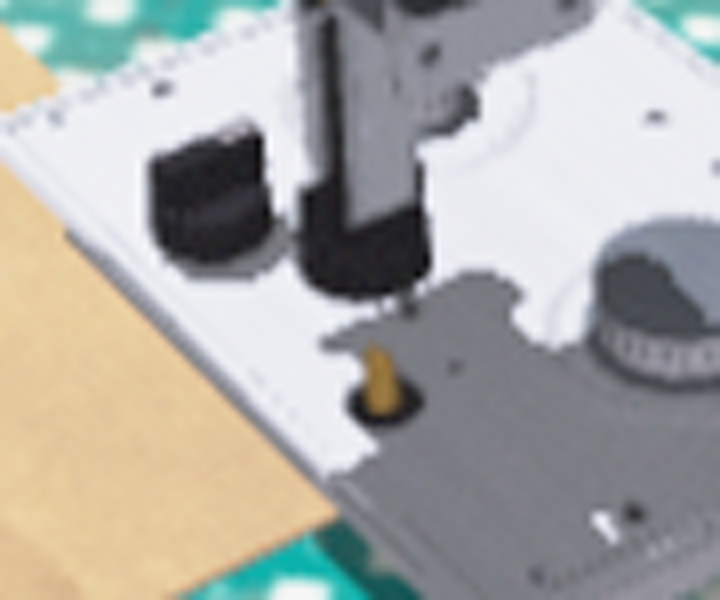

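The held knob's skirt spans x 299–431, the brass tip is just under it at (376,345), and the fitted knob is on the left. Alignment is within about 1 mm, so I nudge and lower with force checks. (This was the tenth picture.)

```bash
python3 -m pendant '[[[0.1,0,-1.5],0],[[0,0,-1.5],0],[[0,0,-0.7],0],[[0,0,0],0],[[0,0,0],0],[[0,0,0],0]]';python3 -m pendant '[[[0,0,-0.1],0],[[0,0,-0.1],0],[[0,0,0],0],[[0,0,0],0]]'
```

```text
time_s: 22.42
ee_pos: [0.464, 0.0349, 0.0847]
eef_rot: [3.142, -0.001, 0.031]
force: [0.0, -0.3, -1.1]
grip_width: 0.0125
grip_force: 40.0
time_s: 22.75
ee_pos: [0.4636, 0.0352, 0.0823]
eef_rot: [-3.142, -0.0, 0.032]
force: [-0.1, -0.3, 0.0]
grip_width: 0.0125
grip_force: 40.0
```

```bash
python3 -m pendant '[[[0,0,-0.1],0],[[0,0,-0.1],0],[[0,0,0],0],[[0,0,0],0]]';python3 -m pendant '[[[0,0,-0.1],0],[[0,0,-0.1],0],[[0,0,0],0],[[0,0,0],0]]'
```

```text
time_s: 23.08
ee_pos: [0.4639, 0.0352, 0.0804]
eef_rot: [3.142, -0.001, 0.032]
force: [1.9, -0.8, 2.2]
grip_width: 0.0127
grip_force: 40.0
time_s: 23.42
ee_pos: [0.464, 0.0352, 0.0785]
eef_rot: [3.142, -0.001, 0.032]
force: [1.8, 0.1, 5.8]
grip_width: 0.0126
grip_force: 40.0
```

Contact, with a side force towards +x. I back off, shift +x and try again.

```bash
python3 -m pendant '[[[0,0,0.3],0],[[0.08,0,0],0],[[0,0,-0.2],0],[[0,0,-0.1],0],[[0,0,0],0],[[0,0,0],0]]';python3 -m pendant '[[[0,0,-0.1],0],[[0,0,-0.1],0],[[0,0,0],0],[[0,0,0],0]]'
```

```text
time_s: 23.92
ee_pos: [0.4646, 0.0348, 0.0777]
eef_rot: [3.141, -0.0, 0.032]
force: [5.7, -3.1, -4.2]
grip_width: 0.0126
grip_force: 40.0
time_s: 24.25
ee_pos: [0.4648, 0.0346, 0.0761]
eef_rot: [3.141, -0.001, 0.032]
force: [3.8, -4.1, 0.1]
grip_width: 0.0126
grip_force: 40.0
```

It has dropped in (fz ≈ 0, 6 mm deep). Relieve the side force and push on.

```bash
python3 -m pendant '[[[0.05,-0.06,0],0],[[0,0,-0.2],0],[[0,0,-0.2],0],[[0,0,0],0],[[0,0,0],0]]';python3 -m pendant '[[[0,0,-0.2],0],[[0,0,-0.2],0],[[0,0,0],0],[[0,0,0],0]]'
```

```text
time_s: 24.67
ee_pos: [0.4648, 0.0343, 0.0716]
eef_rot: [3.141, 0.0, 0.032]
force: [4.6, -5.2, -3.4]
grip_width: 0.0127
grip_force: 40.0
time_s: 25.0
ee_pos: [0.4649, 0.0343, 0.0677]
eef_rot: [3.141, 0.0, 0.032]
force: [4.2, -5.7, -0.9]
grip_width: 0.0128
grip_force: 40.0
```

```bash
python3 -m pendant '[[[0.03,-0.05,-0.1],0],[[0,0,-0.1],0],[[0,0,-0.1],0],[[0,0,0],0],[[0,0,0],0]]' 0 60;python3 -m pendant '[[[0,0,-0.1],0],[[0,0,-0.1],0],[[0,0,0],0],[[0,0,0],0]]'
```

```text
time_s: 25.42
ee_pos: [0.4651, 0.0341, 0.0652]
eef_rot: [3.142, 0.0, 0.032]
force: [-0.1, -2.3, 6.7]
grip_width: 0.0125
grip_force: 60.0
time_s: 25.75
ee_pos: [0.4651, 0.0341, 0.0633]
eef_rot: [3.142, 0.0, 0.032]
force: [-1.1, -2.2, 7.5]
grip_width: 0.0128
grip_force: 60.0
```

```bash
python3 -m pendant '[[[0,0,-0.1],0],[[0,0,-0.1],0],[[0,0,0],0],[[0,0,0],0]]';python3 -m pendant '[[[0,0,-0.1],0],[[0,0,0],0],[[0,0,0],0],[[0,0,0],0]]'
```

```text
time_s: 26.08
ee_pos: [0.4652, 0.0341, 0.0615]
eef_rot: [3.142, -0.0, 0.032]
force: [-1.6, -3.0, 10.1]
grip_width: 0.0124
grip_force: 60.0
time_s: 26.42
ee_pos: [0.4655, 0.0341, 0.0613]
eef_rot: [3.142, -0.001, 0.032]
force: [-5.9, -2.9, 21.7]
grip_width: 0.0127
grip_force: 60.0
```

Hard stop reached: fz rose to 22 N at the expected depth. Hand in while holding.

```bash
python3 -m pendant '[[[0,0,0],0],[[0,0,0],0],[[0,0,0],0]]';python3 -c "
from station import ctrl
print(ctrl.hand_in())"
```

```text
time_s: 26.67
ee_pos: [0.4654, 0.0341, 0.0613]
eef_rot: [3.142, -0.001, 0.032]
force: [-5.2, -2.8, 21.2]
grip_width: 0.0123
grip_force: 60.0
the job is handed in; nothing more can be done
None
```

I handed the job in at 26.7 s: both caps are in their burners and released, and the knob is on the bare spindle and held down on its stop at about 21 N. No verdict came back, so this rests on my own measurements.

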